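# Load and lock the saw's batch clamp

## Robot

A 7-joint arm with a two-finger parallel gripper is mounted at the origin on the work surface. World frame = base frame: x ahead of the robot, y to its left, z up, the work surface at z = 0. Lengths are in mm, angles in rad, forces in N, time in s.
With the tool pointing down it reaches from about 400 to 850 mm from the base axis. Payload 4.4 kg.
Tool frame: the origin (TCP) lies midway between the tips of the shut fingers; the grasp point (between the pads) lies r.grasp_offset behind it (r.grasp_offset is the distance from the TCP to the grasp point, in mm); z points along the fingers, x is the direction in which the jaws open and shut, and the axes are right-handed (so a half turn about z gives the same grasp; the last joint's range is limited). The gripper opens to 94 mm and grips with 3 to 60 N. Pads are 16 mm wide; open, the fingers measure 119 mm over their backs; the gripper's body (75 mm by 177 mm) begins 78 mm behind the grasp point.
Start: joints at [-1.343, 0.628, 0.038, 1.517, -0.027, 0.996, -0.02], TCP at [188.209, 622.17, 205.478] pointing down, gripper open.
Joint ranges: [-3.06, 3.06], [-0.37, 2.12], [-1.25, 1.32], [0.18, 2.47], [-1.1, 4.24], [0.23, 1.98], [-2.94, 2.94]. Speed limits (rad/s): [2.57, 2.57, 3.14, 3.14, 3.14, 3.14, 3.14].

## Interface

Orientations are given as [roll, pitch, yaw] about the fixed x, y, z axes, in that order (R = Rz(yaw) Ry(pitch) Rx(roll)).
In Python, from workcell import monitor, cams, sign_off, r gives the robot as it stands.
- The arm moves only by the tool jog_arm, never from a script. Its argument "commands" is a list of rows, each a list of 4 numbers: the shift along the tool's x, y, z in mm, then the turn about the tool's z in degrees. In form: [[tx, ty, tz, twist], ...]. A call has 1 to 12 rows; each row is the pose to reach, as a shift and turn from the pose commanded when the call began, along the tool's axes at that moment; what a row does not reach only later rows make up. A row lasts 1/10 s, in which the tool goes at most 50 mm and 8.59 degrees, less where a joint would pass 70% of its speed; a pose out of reach is approached as far as the arm can. A call with a gripper value outside its range is refused whole. "gripper" is the closure in counts, from 0 (fully open) to 255 (shut), set as the call begins (left out, the last holds). The fingers move at their own pace and stop on an object; the grip force is fixed at half the most. Time passes only in rows, so rows that repeat a pose let the fingers close. It gives the time, the measured TCP pose, the force and the opening at its end, in the units of the state.
- monitor.get_state(): the state, without advancing time (a new reading comes with each control period).
- cams.camera(name): name is "scene" or "side" or "wrist"; returns a dict with "image" (420x560x3 uint8, blue, green, red), "camera_matrix" (3x3 intrinsics, pixels), "rvec" (rotation vector, rad) and "tvec" (3), from world to camera coordinates, as OpenCV has them. Camera axes: x right, y down, z forward; pixel columns grow to the right and rows downward; lengths in mm; the calibration is good to about 2 mm. A picture is of the moment at which its call begins. There is no depth.
- sign_off(): hands the job in, once; it reports no verdict.
The state is a dict: "clock": time; "q": joint angles; "joint_velocities": joint speeds; "joint_efforts": joint torques, N m; "tcp_pos": TCP position; "tool_rot": TCP orientation; "wrist_force": force on the tool from outside, world axes, zero at the start; "torque": the same for the moment, N m; "finger_gap": opening from 0.0 (shut) to 1.0 (fully open).
Only numpy, scipy, OpenCV 4.12 (cv2) and the standard library are available. Lean on these libraries where they do the work, as an engineer would, in place of code of your own. Each camera call takes 0.05 s, during which the arm holds its last target. There are 200 camera calls.

## Task

Get the next batch ready for the saw: drop the short crop ends left in the clamp's lanes into the scrap tray, and lay every long T-bar flat, flange down, in a lane of its own, lengthways. Only when that is all done, turn the cam by its lever until its high point bears squarely on the brass follower, so that the jaw holds the bars against the fence. Also set the coarse feed (outer ring) of the control box with its pointer at the white mark, without turning the small fine knob inside it, and do not knock the other things on the bench about.

Things in the scene. Friction and masses are not known exactly. Their poses are not given: they have to be found in the camera images.
- clamp: batch clamp on the bench: grey bed 240 mm wide, lane floor 10 mm up, four lanes 53 mm wide along x, middles at y = -85.5, -28.5, 28.5, 85.5 mm (lane 0 to 3); ribs between them 8 mm high, 4 mm thick. Origin: underside, below the lanes' middle, z up. Steel fence at the -x end, face at x = -50 mm, top at z = 35 mm. A bar against the fence has its middle at x = 0
- jaw (a joint): travel of the steel jaw bar at the +x end of all four lanes (z = 12 to 40 mm of the clamp) towards the fence, m: 0 slack, with its face at x = +58 mm, so a 100 mm bar has 8 mm of end play; about 0.008 when clamped on bars. Light return spring; the cam drives it and it pushes the bars home itself
- cam (a joint): angle of the dark steel pear-shaped cam, rad, counter-clockwise from above; range -2.5 to 0.7; vertical axis at x = 112 mm, y = 0 of the clamp; base radius 25 mm, nose at 38 mm. 0: nose points squarely at the follower (clamped). Below -1.0 it is slack. Friction 0.2 N m holds it where it is left. Its lever is at right angles to the nose: along the clamp's +y at 0, along +x at -1.57
- lever_post (a point): on the upright round black handle post at the lever's end, 14 mm thick, 60 mm from the cam axis, its top 90 mm above the underside of the clamp; this point lies 15 mm below the top; the lever bar under the post ends 42 mm above the underside of the clamp. The post is fixed to the lever and can be gripped from above or pushed
- follower (a joint): how far the spring in the brass follower (block on the back of the jaw that the cam bears on) is compressed, m: 0 when slack or when the jaw closes on nothing, about 0.003 when bars are clamped. Stiffness 3000 N/m
- control: feed control box 120 x 110 x 50 mm, grey with black panel, fixed to the bench; origin: centre of its underside, z up. A white mark on the panel lies 44 mm from the knob axis, in the box's +x direction
- coarse (a joint): angle of the outer, coarse ring (grey ribbed, diameter 60 mm, from 52 to 84 mm above the box's underside, white pointer line on top), rad, counter-clockwise seen from above positive, range -1.0 to 2.6. 0: pointer at the white mark. Friction 0.06 N m
- knob_axis (a point): point on the common axis of both knobs, 75 mm above the box's underside (9 mm below the ring's top)
- fine_pointer (a point): rim of the inner, fine knob (bare aluminium, diameter 25 mm, standing on the ring's middle, from 84 to 102 mm above the box's underside), where its black line ends. It turns freely of the ring and very easily when touched
- scrap: scrap tray, open dark steel box 170 (x) x 150 (y) x 55 mm high, walls 4 mm, fixed; origin: centre of its underside
- bar0: long T-section bar of bare aluminium, 100 mm long (x), 46 mm wide flange (y) 8 mm thick lying down, upright web 10 mm thick along the middle up to 45 mm high; about 0.2 kg; origin: centre of the flange's underside, z up. May be absent
- bar1: long T-section bar of bare aluminium, 100 mm long (x), 46 mm wide flange (y) 8 mm thick lying down, upright web 10 mm thick along the middle up to 45 mm high; about 0.2 kg; origin: centre of the flange's underside, z up. May be absent
- bar2: long T-section bar of bare aluminium, 100 mm long (x), 46 mm wide flange (y) 8 mm thick lying down, upright web 10 mm thick along the middle up to 45 mm high; about 0.2 kg; origin: centre of the flange's underside, z up. May be absent
- bar3: long T-section bar of bare aluminium, 100 mm long (x), 46 mm wide flange (y) 8 mm thick lying down, upright web 10 mm thick along the middle up to 45 mm high; about 0.2 kg; origin: centre of the flange's underside, z up. May be absent
- crop0: short crop end of the same T-section, 60 mm long (x), 46 mm wide, 45 mm high, web 10 mm; about 0.12 kg; lies in lane 0 of the clamp at the start if present; origin: centre of the flange's underside, z up. May be absent
- crop1: short crop end of the same T-section, 60 mm long (x), 46 mm wide, 45 mm high, web 10 mm; about 0.12 kg; lies in lane 1 of the clamp at the start if present; origin: centre of the flange's underside, z up. May be absent
- crop2: short crop end of the same T-section, 60 mm long (x), 46 mm wide, 45 mm high, web 10 mm; about 0.12 kg; lies in lane 2 of the clamp at the start if present; origin: centre of the flange's underside, z up. May be absent
- crop3: short crop end of the same T-section, 60 mm long (x), 46 mm wide, 45 mm high, web 10 mm; about 0.12 kg; lies in lane 3 of the clamp at the start if present; origin: centre of the flange's underside, z up. May be absent
- spray: spray can, 60 mm thick, 170 mm high, bystander; origin: centre of its foot
- hammer: hammer, bystander; lies on the bench
- spanner: spanner, bystander; lies on the bench
- brush: brush, bystander; lies on the bench
- discs: stack of grinding discs, diameter 114 mm, 18 mm high, bystander
- mug: white mug, 76 mm wide, 85 mm high, bystander
Mind the look-alikes: they are no part of the job. Leave any green look-alike of the control alone.

How it is judged (in metres and radians):
On the way, in this order (a step that is already met when the one before it is completed fails the run):
1. every crop end is in the scrap tray and every bar lies flat in a lane, the cam still slack (x of crop0 in the frame of scrap between -0.082 and 0.082 m and y of crop0 in the frame of scrap between -0.072 and 0.072 m and z of each of crop0, crop1, crop2, crop3 in the frame of scrap below 0.055 m and x of crop1 in the frame of scrap between -0.082 and 0.082 m and y of crop1 in the frame of scrap between -0.072 and 0.072 m and x of crop2 in the frame of scrap between -0.082 and 0.082 m and y of crop2 in the frame of scrap between -0.072 and 0.072 m and x of crop3 in the frame of scrap between -0.082 and 0.082 m and y of crop3 in the frame of scrap between -0.072 and 0.072 m and (y of bar0 in the frame of clamp between -0.0915 and -0.0795 m or y of bar0 in the frame of clamp between -0.0345 and -0.0225 m or y of bar0 in the frame of clamp between 0.0225 and 0.0345 m or y of bar0 in the frame of clamp between 0.0795 and 0.0915 m) and x of bar0 in the frame of clamp between -0.005 and 0.013 m and z of bar0 in the frame of clamp between 0.006 and 0.014 m and angle between each of bar0, bar1, bar2, bar3's own z axis and vertical below 0.08 rad and angle between the x axis of each of bar0, bar1, bar2, bar3 and the x axis of clamp, either way round below 0.1 rad and (y of bar1 in the frame of clamp between -0.0915 and -0.0795 m or y of bar1 in the frame of clamp between -0.0345 and -0.0225 m or y of bar1 in the frame of clamp between 0.0225 and 0.0345 m or y of bar1 in the frame of clamp between 0.0795 and 0.0915 m) and x of bar1 in the frame of clamp between -0.005 and 0.013 m and z of bar1 in the frame of clamp between 0.006 and 0.014 m and (y of bar2 in the frame of clamp between -0.0915 and -0.0795 m or y of bar2 in the frame of clamp between -0.0345 and -0.0225 m or y of bar2 in the frame of clamp between 0.0225 and 0.0345 m or y of bar2 in the frame of clamp between 0.0795 and 0.0915 m) and x of bar2 in the frame of clamp between -0.005 and 0.013 m and z of bar2 in the frame of clamp between 0.006 and 0.014 m and (y of bar3 in the frame of clamp between -0.0915 and -0.0795 m or y of bar3 in the frame of clamp between -0.0345 and -0.0225 m or y of bar3 in the frame of clamp between 0.0225 and 0.0345 m or y of bar3 in the frame of clamp between 0.0795 and 0.0915 m) and x of bar3 in the frame of clamp between -0.005 and 0.013 m and z of bar3 in the frame of clamp between 0.006 and 0.014 m and value of joint cam below -0.9 rad), for 0.2 s.
2. the cam's high point bears on the follower and compresses its spring (value of joint cam between -0.15 and 0.15 rad and value of joint follower above 0.0015 m), for 0.2 s.
At the end, for the whole second after the job is handed in: crop ends in the tray; every bar flat in a lane, within 5 mm of the fence and 6 mm of the lane middle; cam within 0.15 rad of 0, follower spring compressed over 1.5 mm; coarse ring within 0.15 rad of its mark; fine knob not turned (4 mm at its rim); all at rest (all of step 2 and x of crop0 in the frame of scrap between -0.082 and 0.082 m and y of crop0 in the frame of scrap between -0.072 and 0.072 m and z of each of crop0, crop1, crop2, crop3 in the frame of scrap below 0.055 m and x of crop1 in the frame of scrap between -0.082 and 0.082 m and y of crop1 in the frame of scrap between -0.072 and 0.072 m and x of crop2 in the frame of scrap between -0.082 and 0.082 m and y of crop2 in the frame of scrap between -0.072 and 0.072 m and x of crop3 in the frame of scrap between -0.082 and 0.082 m and y of crop3 in the frame of scrap between -0.072 and 0.072 m and (y of bar0 in the frame of clamp between -0.0915 and -0.0795 m or y of bar0 in the frame of clamp between -0.0345 and -0.0225 m or y of bar0 in the frame of clamp between 0.0225 and 0.0345 m or y of bar0 in the frame of clamp between 0.0795 and 0.0915 m) and x of bar0 in the frame of clamp between -0.005 and 0.005 m and z of bar0 in the frame of clamp between 0.006 and 0.014 m and angle between each of bar0, bar1, bar2, bar3's own z axis and vertical below 0.08 rad and angle between the x axis of each of bar0, bar1, bar2, bar3 and the x axis of clamp, either way round below 0.1 rad and (y of bar1 in the frame of clamp between -0.0915 and -0.0795 m or y of bar1 in the frame of clamp between -0.0345 and -0.0225 m or y of bar1 in the frame of clamp between 0.0225 and 0.0345 m or y of bar1 in the frame of clamp between 0.0795 and 0.0915 m) and x of bar1 in the frame of clamp between -0.005 and 0.005 m and z of bar1 in the frame of clamp between 0.006 and 0.014 m and (y of bar2 in the frame of clamp between -0.0915 and -0.0795 m or y of bar2 in the frame of clamp between -0.0345 and -0.0225 m or y of bar2 in the frame of clamp between 0.0225 and 0.0345 m or y of bar2 in the frame of clamp between 0.0795 and 0.0915 m) and x of bar2 in the frame of clamp between -0.005 and 0.005 m and z of bar2 in the frame of clamp between 0.006 and 0.014 m and (y of bar3 in the frame of clamp between -0.0915 and -0.0795 m or y of bar3 in the frame of clamp between -0.0345 and -0.0225 m or y of bar3 in the frame of clamp between 0.0225 and 0.0345 m or y of bar3 in the frame of clamp between 0.0795 and 0.0915 m) and x of bar3 in the frame of clamp between -0.005 and 0.005 m and z of bar3 in the frame of clamp between 0.006 and 0.014 m and value of joint coarse between -0.15 and 0.15 rad and distance of fine_pointer from where it was at the start of the episode below 0.004 m and linear speed of each of bar0, bar1, bar2, bar3, crop0, crop1, crop2, crop3 below 0.02 m/s); the robot touches nothing.
It fails at once if the fine knob is turned (its rim moved more than 4 mm) (distance of fine_pointer from where it was at the start of the episode above 0.004 m).
It fails at once if a bystander is knocked more than 50 mm away (distance of any of spray, hammer, spanner, brush, discs, mug from where it was at the start of the episode above 0.05 m).
Of bar0, bar1, bar2, bar3 only 3 to 4 are there at a start; the rules pass over those that are not, and their reading is None.
Of crop0, crop1, crop2, crop3 only 1 to 2 are there at a start; the rules pass over those that are not, and their reading is None.
At some moment in a run one of bar0, bar1, bar2, bar3 may be knocked a few centimetres aside while the robot is not near it.
Once in a run the grip may slacken for a moment while it holds something.
It also fails if it takes over 210 s, if anything falls off the work surface, if the arm or the gripper's body presses on something with over 40 N, if the wrist force passes 120 N, or if a joint passes its speed limit or range.

## Working session

There is one attempt and no reset: what is moved stays moved. The work goes in short steps, Python scripts to look and compute and a tool call to move; the robot and the scene stay as the last step left them, time stands still between calls to the robot, and variables do not carry over. Pictures are saved under pics/ and viewed, on a budget of 14 in all, crops included, one or two more only if the job needs it, and the job is handed in when it is done.

Besides the shell and the picture viewer there is one more tool, called after "Call:" as name(argument=value, ...) on one line, values as JSON. jog_arm: Moves the arm, as the interface text tells. Its arguments: {"type":"object","properties":{"commands":{"type":"array","items":{"type":"array","items":{"type":"number"}}},"gripper":{"type":"number"}},"required":["commands"]}

```bash
ls; mkdir -p pics
cat > h.py <<'E'
import numpy as np, cv2
from workcell import monitor, cams, sign_off, r
def shot(name,fn=None):
    c=cams.camera(name)
    if fn: cv2.imwrite('pics/'+fn,c['image']); np.savez('pics/'+fn+'.npz',**{k:np.array(v) for k,v in c.items()})
    return c
def load(fn): return dict(np.load('pics/'+fn+'.npz'))
def ray(c,u,v,z):
    R,_=cv2.Rodrigues(np.array(c['rvec'],float)); t=np.array(c['tvec'],float).reshape(3)
    K=np.array(c['camera_matrix']); d=R.T@np.linalg.solve(K,[u,v,1.]); o=-R.T@t
    return (o+d*(z-o[2])/d[2]).round(1)
def proj(c,p):
    return cv2.projectPoints(np.array(p,float).reshape(-1,3),np.array(c['rvec'],float),np.array(c['tvec'],float),np.array(c['camera_matrix'],float),None)[0].reshape(-1,2).round(1)
def ray2(c1,p1,c2,p2):
    A=[];b=[]
    for c,(u,v) in((c1,p1),(c2,p2)):
        R,_=cv2.Rodrigues(np.array(c['rvec'],float)); t=np.array(c['tvec'],float).reshape(3)
        K=np.array(c['camera_matrix']); d=R.T@np.linalg.solve(K,[u,v,1.]); d/=np.linalg.norm(d); o=-R.T@t
        M=np.eye(3)-np.outer(d,d); A.append(M); b.append(M@o)
    return np.linalg.solve(A[0]+A[1],b[0]+b[1]).round(1)
E
python3 - <<'E'
from h import *
print(r.grasp_offset); print(monitor.get_state())
a=shot('scene','s0.png'); b=shot('side','d0.png'); w=shot('wrist','w0.png')
for c in(a,b,w):
    R,_=cv2.Rodrigues(np.array(c['rvec'],float)); print(-R.T@np.array(c['tvec'],float).reshape(3), R[2], c['camera_matrix'][0])
E
```

```text
pics
18.8
{'clock': 0.0, 'q': array([-1.34276514,  0.62936417,  0.03844947,  1.51831694, -0.02699123,
        0.99625824, -0.02000525]), 'joint_velocities': array([-0.00117442, -0.00018595,  0.00062769,  0.00130402, -0.00097722,
       -0.00134232, -0.00082963]), 'joint_efforts': array([ 6.38136007e-04, -5.49717844e+01,  1.14407446e+00, -1.86629605e+01,
       -5.21141023e-02,  2.38495163e-02,  1.62852070e-04]), 'tcp_pos': array([188.0493038 , 621.5435888 , 204.55887513]), 'tool_rot': array([3.14155711e+00, 1.82810884e-03, 1.27695970e+00]), 'wrist_force': array([-0.67949967, -0.74537655, -1.21521378]), 'torque': array([ 0.0062324 , -0.02479913,  0.0419436 ]), 'finger_gap': 1.0033898878526295}
[1085.05142348 -470.86863149  962.90049406] [-0.45999045  0.44791244 -0.76667022] [390.39618429   0.         281.02200213]
[ 271.27309417  972.36035004 1332.61147853] [ 0.17121068 -0.57743759 -0.79828111] [413.19038095   0.         286.30514644]
[120.39190811 643.24902996 382.98174097] [ 0.23627811 -0.07280304 -0.96895427] [295.8023133    0.         275.95731787]
```

View pics/s0.png

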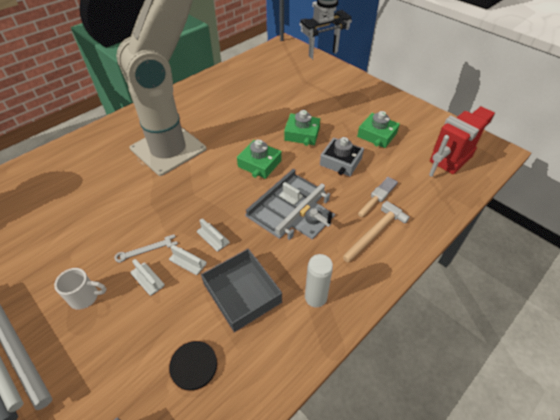

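View pics/d0.png

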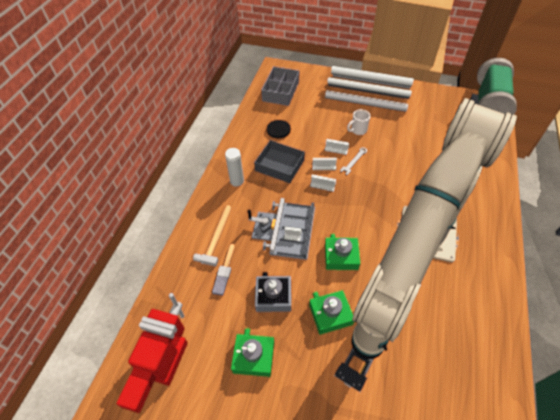

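Scene view: the arm, the clamp at (290,205) with one crop end at (290,193), three bars at (213,235), (187,260), (147,277), and the scrap tray at (242,288). The grey/black control is at (342,153); the green look-alikes at (260,157), (303,127), (379,128) are to be left alone. In the side view a compartment box at (281,85) is a tray look-alike. The real tray is the plain open box at (280,161). I'll check these choices in one close composite.

Run:
```python
from h import *
a=load('s0.png'); b=load('d0.png')
def crop(c,x,y,w,h,W,H): return cv2.resize(c['image'][y:y+h,x:x+w],(W,H),interpolation=cv2.INTER_CUBIC)
im=np.vstack([np.hstack([crop(a,240,165,100,75,400,300),crop(a,125,210,120,90,400,300)]),np.hstack([crop(b,242,195,80,60,400,300),crop(a,310,125,80,60,400,300)])])
cv2.imwrite('pics/c0.png',im)
print('ctrl',ray(a,342,160,25),ray(b,273,293,50),'clamp',ray(a,290,205,10),ray(b,290,230,10),'scrap',ray(a,242,290,10),ray(b,280,161,10))
for p in((213,235),(187,260),(147,277)): print(ray(a,*p,25))
for p in((323,183),(324,163),(336,146)): print(ray(b,*p,25))
```

```text
ctrl [507.6 390.1  25. ] [488.2 415.4  50. ] clamp [518.5 121.2  10. ] [507.5 131.9  10. ] scrap [ 642.5 -188.    10. ] [ 645.  -202.8   10. ]
[ 450.7 -135.5   25. ]
[ 469.  -242.3   25. ]
[ 437.7 -353.1   25. ]
[ 435.3 -117.6   25. ]
[ 455.7 -227.6   25. ]
[ 426.7 -341.    25. ]
```

View pics/c0.png

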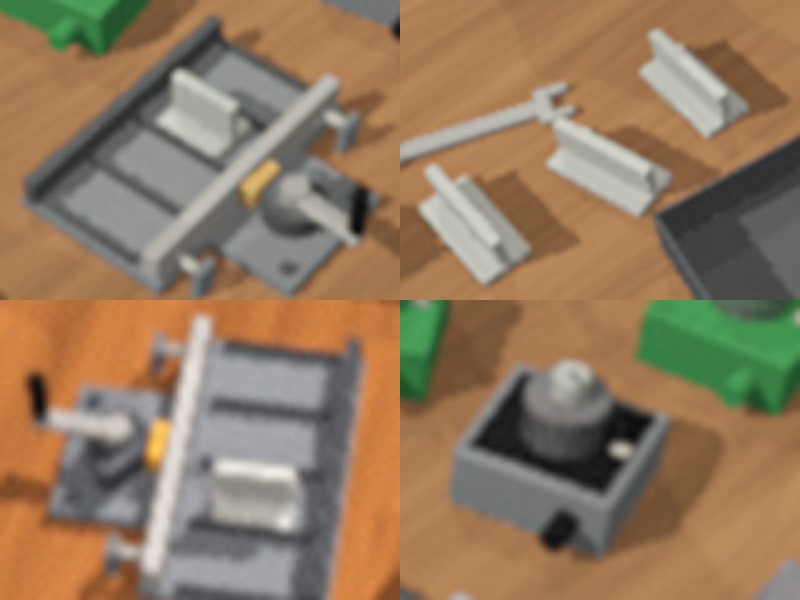

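The close crops show bars (all three standing flange down), one crop end in the clamp (third lane from the bottom of the crop), the cam lever pointing away from the jaw (slack), and the control with its grey box and black panel. I'll take the wrist camera above them.

Call:
jog_arm(commands=[[-220,382,-125,0],[-220,382,-125,0],[-220,382,-125,0],[-220,382,-125,0],[-220,382,-125,0],[-220,382,-125,0],[-220,382,-125,0],[-220,382,-125,0],[-220,382,-125,0],[-220,382,-125,0],[-220,382,-125,0],[-220,382,-125,0]])

```text
clock: 1.35
tcp_pos: [488.7, 302.2, 329.8]
tool_rot: [-3.14, 0.0, 1.279]
wrist_force: [-0.5, 0.4, -0.3]
finger_gap: 1.001
```

```bash
cat >> h.py <<'E'
def cmd(pos,yaw,cur=None,cy=None):
    s=monitor.get_state(); cur=s['tcp_pos'] if cur is None else cur; cy=s['tool_rot'][2] if cy is None else cy
    d=np.array(pos)-cur; x=np.array([np.cos(cy),np.sin(cy)]); y=np.array([np.sin(cy),-np.cos(cy)])
    return [round(float(v),1) for v in (d[:2]@x,d[:2]@y,-d[2],-np.degrees(yaw-cy))]
E
python3 - <<'E'
from h import *
c=shot('wrist','w1.png'); s=monitor.get_state(); print(s['tcp_pos'],s['tool_rot'],s['clock'])
E
```

```text
[488.32240669 302.72921818 329.74469806] [-3.13945681e+00  2.18475788e-04  1.28000038e+00] 1.4
```

View pics/w1.png

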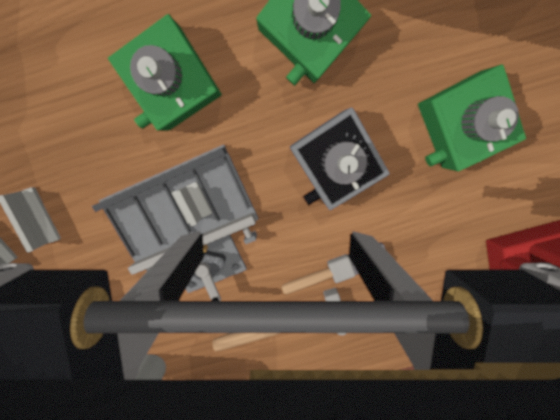

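Wrist view: control at (340,160), clamp with corners near (97,207) and (225,150), and the crop end at (193,203). I'll enlarge both.

Run:
```python
from h import *
c=load('w1.png')
f=lambda x,y,w,h:cv2.resize(c['image'][y:y+h,x:x+w],None,fx=4,fy=4,interpolation=cv2.INTER_CUBIC)
im=np.zeros((600,800,3),np.uint8); im[:,:400]=f(290,100,100,150); 
im=np.hstack([f(290,100,100,120),f(90,140,100,120)])
cv2.imwrite('pics/c1a.png',np.hstack([f(290,100,100,120)[:, :400],cv2.resize(c['image'][140:300,90:265],None,fx=2.28,fy=3,interpolation=cv2.INTER_CUBIC)]))
for p,z in(((349,163),102),((225,150),35),((97,207),35)): print(ray(c,*p,z))
```

```text
[490.3 407.  102. ]
[425.5 238.6  35. ]
[452.    5.8  35. ]
```

View pics/c1a.png

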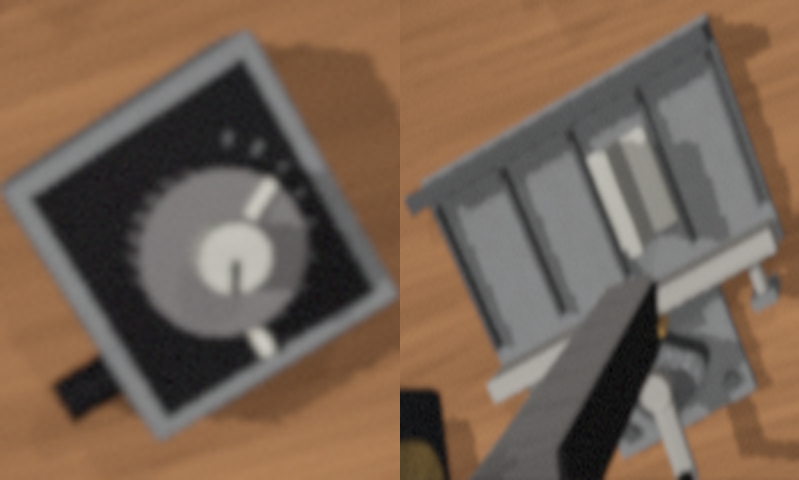

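Run:
```python
from h import *
c=load('w1.png')
L=lambda x,y:(290+x/4,100+y/4); Rr=lambda x,y:(90+(x-400)/2.2857,140+y/3)
a=ray(c,*L(224,252),84); k=ray(c,*L(235,256),102)
print('axis',a,k); 
ang=lambda p,q:np.degrees(np.arctan2(*(q-p)[1::-1]))
p1,p2=ray(c,*L(253,215),84),ray(c,*L(272,185),84); m=ray(c,*L(262,342),51)
print('ptr',p1,p2,ang(p1,p2),ang(a,p2),'mark',m,ang(a,m),np.linalg.norm((m-a)[:2]))
B=[ray(c,*L(*p),50) for p in((247,32),(5,190),(165,437),(395,290))]
print('box',B,np.mean(B,0),ang(B[0],B[3]),ang(B[1],B[2]),ang(B[1],B[0]),ang(B[2],B[3]))
for n,p,q in(('r01',(505,172),(565,310)),('r12',(572,133),(630,270)),('r23',(640,92),(693,240))):
    P,Q=ray(c,*Rr(*p),18),ray(c,*Rr(*q),18); print(n,P,Q,ang(P,Q))
P,Q=ray(c,*Rr(412,205),35),ray(c,*Rr(708,20),35); print('fence',P,Q,ang(P,Q),np.linalg.norm(P-Q))
P,Q=ray(c,*Rr(592,152),55),ray(c,*Rr(633,253),55); print('web',P,Q,ang(P,Q),np.linalg.norm(P-Q),(P+Q)/2)
P,Q=ray(c,*Rr(590,158),55),ray(c,*Rr(628,258),55); print('webL',P,Q)
# image clamp lever post etc from scene later
print(cmd(list(a[:2])+[200],1.280), monitor.get_state()['tcp_pos'])
```

```text
axis [492.1 406.6  84. ] [491.5 406.4 102. ]
ptr [482.4 419.5  84. ] [474.2 428.3  84. ] 132.97863505964392 129.51870340530274 mark [536.1 419.2  51. ] 15.979787120990093 45.768548152634246
box [array([421.7, 440.2,  50. ]), array([450.9, 339. ,  50. ]), array([562.8, 373.5,  50. ]), array([531.3, 473.5,  50. ])] [491.675 406.55   50.   ] 16.90046614601846 17.135105559793374 106.09483682316409 107.4844273232207
r01 [456.7  64.9  18. ] [546.9  76.   18. ] 7.015539081671263
r12 [450.3 120.9  18. ] [538.2 132.9  18. ] 7.773892149870668
r23 [443.1 176.8  18. ] [534.9 185.   18. ] 5.104376676167852
fence [453.3   2.   35. ] [420.5 239.9  35. ] 97.85005336829396 240.15047366182728
web [461.3 145.5  55. ] [521.  152.7  55. ] 6.876830737436786 60.132603469332665 [491.15 149.1   55.  ]
webL [463.9 143.   55. ] [522.6 148.3  55. ]
[100.6, -26.2, 129.7, 0.0] [488.32240669 302.72921818 329.74469806]
```

Ring axis is about (491.8, 406.5), and the pointer is at 131° against the mark at 16.7°, so the ring needs about -114°. Hovering and descending.

Call:
jog_arm(commands=[[100,-26,130,0],[100,-26,130,0],[100,-26,130,0],[100,-26,130,0],[100,-26,130,0],[100,-26,180,0],[100,-26,180,0],[100,-26,180,0],[100,-26,180,0]], gripper=0)

```text
clock: 2.3
tcp_pos: [495.8, 404.6, 153.5]
tool_rot: [3.139, -0.003, 1.276]
wrist_force: [0.2, 0.6, -0.0]
finger_gap: 1.002
```

Run:
```python
from h import *
s=monitor.get_state(); print(s['tcp_pos'],s['tool_rot'],s['q'],s['joint_velocities'].max()); print(cmd([491.8,406.5,63],1.28))
```

```text
[495.81458441 404.59453408 153.54776773] [ 3.13911687 -0.00343432  1.27614111] [-0.77209669  0.66793231  0.07294124  1.6064945  -0.05898331  0.86509003
  0.59943587] 0.0009186356504103197
[0.7, -4.4, 90.5, -0.2]
```

Call:
jog_arm(commands=[[0.5,-4.5,40,0],[0.5,-4.5,90,0],[0.5,-4.5,90,0],[0.5,-4.5,90,0],[0.5,-4.5,90,0]])

```text
clock: 2.8
tcp_pos: [492.3, 407.5, 64.1]
tool_rot: [3.138, -0.005, 1.277]
wrist_force: [-0.8, -0.5, -0.4]
finger_gap: 1.0
```

Call:
jog_arm(commands=[[0,0,0,0],[0,0,0,0],[0,0,0,0],[0,0,0,0],[0,0,0,0],[0,0,0,0],[0,0,0,0],[0,0,0,0]], gripper=255)

```text
clock: 3.6
tcp_pos: [490.0, 405.7, 60.7]
tool_rot: [-3.142, 0.0, 1.277]
wrist_force: [-1.2, -1.2, 6.6]
finger_gap: 0.633
```

Call:
jog_arm(commands=[[0,0,0,8],[0,0,0,16],[0,0,0,24],[0,0,0,32],[0,0,0,40],[0,0,0,48],[0,0,0,56],[0,0,0,64],[0,0,0,72],[0,0,0,80],[0,0,0,88],[0,0,0,96]])

```text
clock: 4.8
tcp_pos: [491.6, 406.5, 60.8]
tool_rot: [-3.14, -0.002, -0.404]
wrist_force: [2.2, -0.7, 0.8]
finger_gap: 0.632
```

Call:
jog_arm(commands=[[0,0,0,8],[0,0,0,16],[0,0,0,18],[0,0,0,18],[0,0,0,18],[0,0,0,18]])

```text
clock: 5.4
tcp_pos: [491.9, 406.2, 60.8]
tool_rot: [-3.139, -0.002, -0.711]
wrist_force: [5.7, -0.2, 0.0]
finger_gap: 0.633
```

Call:
jog_arm(commands=[[0,0,0,0],[0,0,0,0],[0,0,0,0],[0,0,0,0],[0,0,0,0],[0,0,-50,0],[0,0,-100,0],[0,0,-150,0],[0,0,-150,0],[0,0,-150,0]], gripper=0)

```text
clock: 6.4
tcp_pos: [490.2, 406.4, 211.5]
tool_rot: [-3.139, 0.0, -0.712]
wrist_force: [-0.5, -0.2, -0.1]
finger_gap: 1.004
```

Run:
```python
from h import *
s=monitor.get_state(); print(s['tcp_pos'],s['tool_rot'],s['q'])
shot('wrist','w2.png'); a=shot('scene','s2.png')
cv2.imwrite('pics/c2.png',np.hstack([cv2.imread('pics/w2.png')[::1,:,:][:400,:400],cv2.resize(a['image'][125:185,310:370],(400,400),interpolation=cv2.INTER_CUBIC)]))
```

```text
[490.18439237 406.42398285 211.52408369] [-3.13946431e+00  4.21797580e-04 -7.12229349e-01] [-1.14398916  0.70239916  0.72729939  1.56481431 -0.51268025  1.07085245
 -0.99681264]
```

View pics/c2.png

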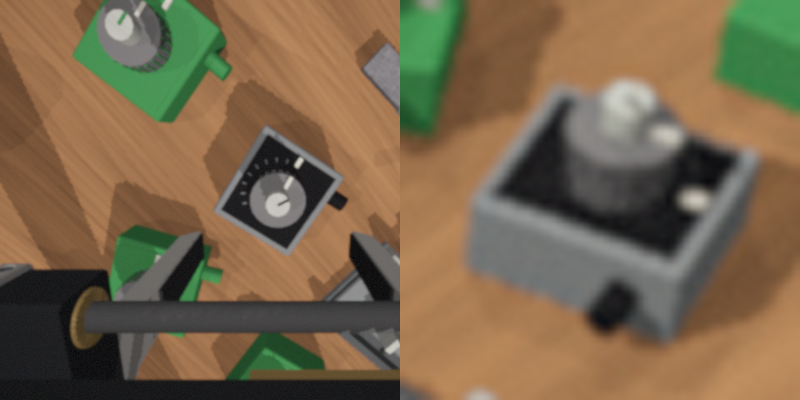

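The ring pointer (289,182) now lies nearly in line with the mark (299,162), axis at about (277,198). I'll check that numerically.

Run:
```python
from h import *
c=load('w2.png'); g=cv2.cvtColor(c['image'],cv2.COLOR_BGR2GRAY); A=np.array([491.9,406.5])
m=(g>185).astype(np.uint8); m[:140]=0;m[230:]=0;m[:,:225]=0;m[:,335:]=0
n,l,st,ce=cv2.connectedComponentsWithStats(m)
for i in range(1,n):
    if st[i,4]>8:
        for z in(51,84,102):
            p=ray(c,*ce[i],z)[:2]; print(z,ce[i].round(1),st[i,4],p,np.degrees(np.arctan2(*(p-A)[::-1])).round(1),np.linalg.norm(p-A).round(1))
# crop web centre target at clamp lane 2; hover for crop
print(cmd([500,140,330],1.69))
```

```text
51 [298.5 162.2] 30 [534.7 418.7] 15.9 44.5
84 [298.5 162.2] 30 [534.9 422.8] 20.8 46.0
102 [298.5 162.2] 30 [535. 425.] 23.2 46.9
51 [287.9 182.7] 38 [510.3 408.5] 6.2 18.5
84 [287.9 182.7] 38 [512.9 413.5] 18.4 22.1
102 [287.9 182.7] 38 [514.3 416.3] 23.6 24.4
51 [276.6 205. ] 320 [483. 397.] -133.1 13.0
84 [276.6 205. ] 320 [488.2 403.2] -138.3 5.0
102 [276.6 205. ] 320 [491.1 406.6] 172.9 0.8
[182.2, 193.8, -121.0, -137.6]
```

Coarse ring is within about 2° of the mark. Next to the clamp.

Call:
jog_arm(commands=[[0,0,-121,-30],[0,0,-121,-30],[182,194,-121,-138],[182,194,-121,-138],[182,194,-121,-138],[182,194,-121,-138],[182,194,-121,-138],[182,194,-121,-138],[182,194,-121,-138],[182,194,-121,-138],[182,194,-121,-138],[182,194,-121,-138]])

```text
clock: 7.7
tcp_pos: [499.8, 140.2, 329.5]
tool_rot: [-3.139, 0.003, 1.094]
wrist_force: [-0.6, 0.6, 0.4]
finger_gap: 1.0
```

Run:
```python
from h import *
s=monitor.get_state(); print(s['tcp_pos'],s['tool_rot'],s['q'])
print(cmd([500,140,330],1.70))
```

```text
[499.82460221 140.17866707 329.52442281] [-3.13869176e+00  2.79218896e-03  1.09373859e+00] [-0.60355156  0.33237892  0.38384194  1.70068906 -0.1347461   1.13866474
  0.91208611]
[-0.1, 0.2, -0.5, -34.7]
```

Call:
jog_arm(commands=[[50,80,0,-8],[50,80,0,-16],[50,80,0,-24],[50,80,0,-32],[50,80,0,-35],[50,80,0,-35]], gripper=146)

```text
clock: 8.3
tcp_pos: [594.1, 147.2, 329.2]
tool_rot: [-3.137, 0.0, 1.698]
wrist_force: [1.4, 0.2, -0.4]
finger_gap: 0.527
```

Run:
```python
from h import *
s=monitor.get_state(); print(s['tcp_pos'],s['tool_rot'],s['finger_gap'])
c=shot('wrist','w3.png'); print(proj(c,[500,130,10]))
cv2.imwrite('pics/c3.png',cv2.resize(c['image'][:300,80:480],(800,600)))
```

```text
[594.1218583  147.19787412 329.15812233] [-3.13736774e+00  1.05826316e-04  1.69832221e+00] 0.5271261884660264
[[272.4 115.6]]
```

View pics/c3.png

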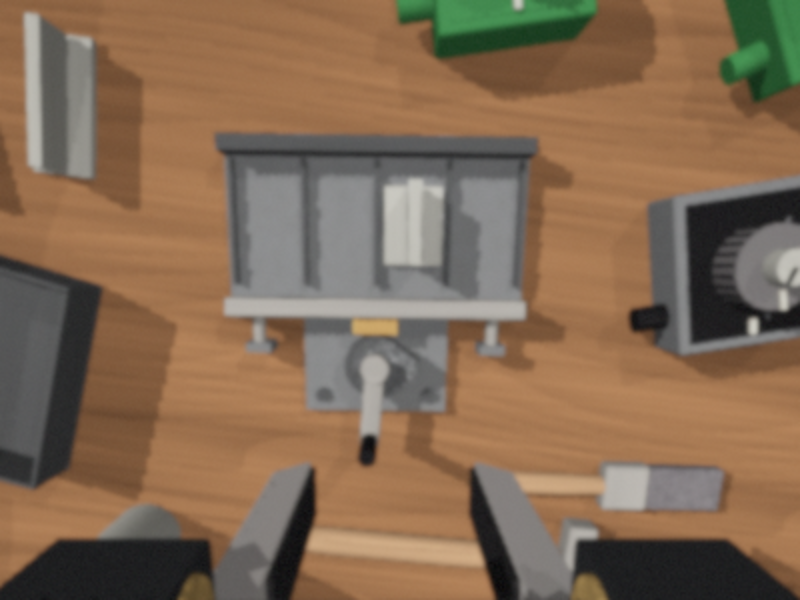

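The view shows the clamp square-on: fence at top (y≈150), ribs at x≈306/378/449 and the crop end in lane 2 with its web at (417,222). The cam hub is at (374,370) with the lever post at (368,447), and the scrap tray is at left.

Run:
```python
from h import *
c=load('w3.png'); P=lambda x,y,z:ray(c,80+x/2,y/2,z)
ang=lambda p,q:np.degrees(np.arctan2(*(q-p)[1::-1])).round(2)
a,b=P(222,150,35),P(534,154,35);print('fence',a,b,ang(a,b)-90,(a+b)/2)
for p,q in(((305,158),(308,292)),((378,160),(377,290)),((450,160),(447,290))): A,B=P(*p,18),P(*q,18);print('rib',A,B,ang(A,B))
a,b=P(224,300,40),P(526,303,40);print('jaw face?',a,b,ang(a,b)-90,(a+b)/2)
h=P(374,370,45);t=P(367,440,90);print('hub',h,'post',t,ang(h,t),np.linalg.norm((h-t)[:2]))
a,b=P(415,180,55),P(424,266,55);print('web',a,b,(a+b)/2,ang(a,b))
print('tray',[P(*q,55) for q in((103,288),(36,488),(0,257))])
print([P(*q,z) for q,z in(((27,15),45),((40,172),45))])
```

```text
fence [459.3   3.6  35. ] [432.7 233.6  35. ] 6.599999999999994 [446.  118.6  35. ]
rib [454.5  62.5  18. ] [555.1  74.2  18. ] 6.63
rib [448.8 118.5  18. ] [546.5 129.6  18. ] 6.48
rib [441.8 173.6  18. ] [539.3 185.9  18. ] 7.19
jaw face? [568.1  12.8  40. ] [540.7 246.3  40. ] 6.689999999999998 [554.4  129.55  40.  ]
hub [607.2 135.2  45. ] post [651.7 136.7  90. ] 1.93 44.52527372178637
web [464.5 148.   55. ] [523.1 162.8  55. ] [493.8 155.4  55. ] 14.17
tray [array([569.3, -73.6,  55. ]), array([ 737. , -126.4,   55. ]), array([ 556.4, -149.4,   55. ])]
[array([ 391.1, -131.9,   45. ]), array([ 492.4, -124.8,   45. ])]
```

Clamp origin is about (496.1, 123.7), yaw 6.7°. Crop target is (493, 152).

```bash
cat >> h.py <<'E'
CO=np.array([496.1,123.7]); CY=np.radians(6.7)
def clamp(x,y): return CO+np.array([np.cos(CY)*x-np.sin(CY)*y,np.sin(CY)*x+np.cos(CY)*y])
E
python3 - <<'E'
from h import *
print(cmd([493,152,110],1.688)); print([clamp(3,y) for y in(-85.5,-28.5,28.5,85.5)],monitor.get_state()['finger_gap'])
print(cmd([633,-177,200],1.688,[493,152,110],1.688))
E
```

```text
[17.4, -99.8, 219.6, 0.5]
[array([509.05485997,  39.13392168]), array([502.40462796,  95.7446487 ]), array([495.75439594, 152.35537572]), array([489.10416393, 208.96610275])] 0.4827781503133668
[-343.1, 100.6, -90.0, -0.0]
```

Call:
jog_arm(commands=[[17.4,-99.8,80,0.5],[17.4,-99.8,150,0.5],[17.4,-99.8,219,0.5],[17.4,-99.8,219,0.5],[17.4,-99.8,219,0.5],[17.4,-99.8,219,0.5],[17.4,-99.8,219,0.5],[17.4,-99.8,219,0.5]])

```text
clock: 9.15
tcp_pos: [496.4, 152.3, 114.5]
tool_rot: [3.137, -0.001, 1.689]
wrist_force: [0.9, 0.4, 0.2]
finger_gap: 0.428
```

Run:
```python
from h import *
s=monitor.get_state(); print(s['tcp_pos'],s['tool_rot'],s['finger_gap'])
print(cmd([493,152,25],1.688))
```

```text
[496.44875608 152.27723519 114.52550949] [ 3.13703816e+00 -6.79183575e-04  1.68859774e+00] 0.42839933068265207
[0.1, -3.5, 89.5, 0.0]
```

Call:
jog_arm(commands=[[0,-1.5,45,0],[0,-1.5,87,0],[0,-1.5,87,0],[0,-1.5,87,0],[0,-1.5,87,0]])

```text
clock: 9.65
tcp_pos: [494.8, 152.3, 28.2]
tool_rot: [3.137, -0.001, 1.689]
wrist_force: [0.4, -0.0, 0.4]
finger_gap: 0.428
```

Call:
jog_arm(commands=[[0,0,0,0],[0,0,0,0],[0,0,0,0],[0,0,0,0],[0,0,0,0]], gripper=255)

```text
clock: 10.15
tcp_pos: [492.5, 151.7, 25.9]
tool_rot: [3.141, -0.0, 1.689]
wrist_force: [-1.1, -0.7, 5.3]
finger_gap: 0.105
```

Call:
jog_arm(commands=[[0,0,-50,0],[0,0,-100,0],[-40,10,-174,0],[-343,101,-174,0],[-343,101,-174,0],[-343,101,-174,0],[-343,101,-174,0],[-343,101,-174,0],[-343,101,-174,0],[-343,101,-174,0],[-343,101,-174,0],[-343,101,-174,0]])

```text
clock: 11.35
tcp_pos: [632.4, -177.3, 198.4]
tool_rot: [-3.14, -0.001, 1.688]
wrist_force: [-0.3, 1.1, -1.5]
finger_gap: 0.105
```

Run:
```python
from h import *
s=monitor.get_state(); print(s['tcp_pos'],s['tool_rot'],s['finger_gap'])
print(cmd([633,-177,30],1.688))
c=shot('wrist','w4.png')
cv2.imwrite('pics/c4.png',c['image'])
```

```text
[ 632.37281312 -177.29940323  198.43796987] [-3.13981742e+00 -1.14698384e-03  1.68768730e+00] 0.10509258351364541
[0.2, 0.7, 168.4, -0.0]
```

View pics/c4.png

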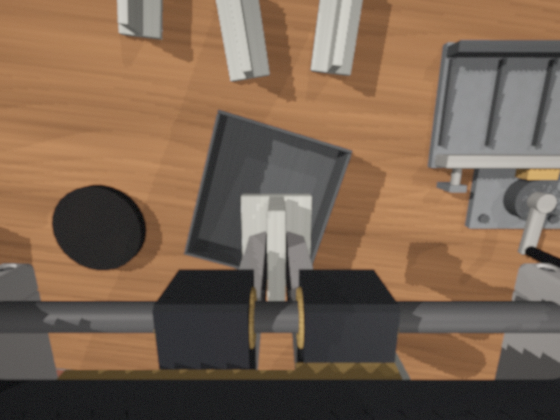

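The crop end is held over the tray (tray corners at (220,112), (350,153), (187,252)); the spray can is out of the way at right, under the gripper. I'll measure the tray and the spray can.

Run:
```python
from h import *
c=load('w4.png'); T=[ray(c,*p,55)[:2] for p in((220,112),(350,153),(187,252))]; print(T,(T[1]+T[2])/2)
a=load('s0.png');b=load('d0.png'); print('spray',ray(a,317,265,170),ray(b,233,153,170),ray2(a,(320,263),b,(233,153)))
print('bars', [ray(c,*p,0) for p in((0,0),(559,0))])
m=(T[1]+T[2])/2; print(cmd([m[0],m[1],35],1.688))
```

```text
[array([ 549.9, -244.6]), array([ 575.6, -103.1]), array([ 710.2, -272. ])] [ 642.9  -187.55]
spray [790.6 -65.1 170. ] [788.3 -53.3 170. ] [790.1 -55.  167.5]
bars [array([ 457. , -506.9,    0. ]), array([384.4, 113.3,   0. ])]
[-13.1, 9.0, 163.5, 0.1]
```

Tray centre is (643,-187) and the spray can is far off at (790,-55). Lower and release, then rise over toward the bars.

Call:
jog_arm(commands=[[-13,9,50,0],[-13,9,100,0],[-13,9,150,0],[-13,9,160,0],[-13,9,160,0],[-13,9,160,0],[-13,9,160,0]])

```text
clock: 12.1
tcp_pos: [645.9, -189.1, 42.6]
tool_rot: [3.137, 0.002, 1.69]
wrist_force: [-0.1, 0.4, -0.3]
finger_gap: 0.106
```

Call:
jog_arm(commands=[[0,0,0,0],[0,0,0,0],[0,0,0,0],[0,0,-50,0],[0,0,-100,0],[0,0,-180,0],[0,0,-280,0],[-30,-110,-280,0],[-30,-110,-280,0],[-30,-110,-280,0],[-30,-110,-280,0]], gripper=146)

```text
clock: 13.2
tcp_pos: [535.3, -236.0, 324.2]
tool_rot: [3.137, 0.005, 1.683]
wrist_force: [1.3, -0.5, 0.4]
finger_gap: 0.425
```

Run:
```python
from h import *
s=monitor.get_state(); print(s['tcp_pos'],s['tool_rot'],s['finger_gap'])
c=shot('wrist','w5.png')
cv2.imwrite('pics/c5.png',cv2.resize(c['image'][:300,80:480],(800,600)))
```

```text
[ 535.31343346 -235.99848068  324.16264515] [3.13709001 0.00473249 1.6828157 ] 0.4248234979420513
```

View pics/c5.png

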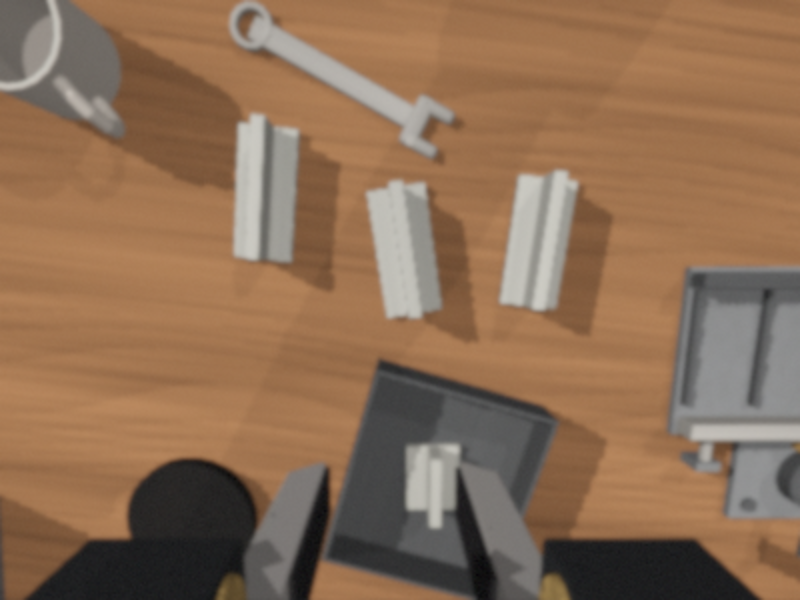

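Three bars stand flange down: A (265,190), B (405,250), C (537,240). The crop end lies in the tray at (433,485).

Run:
```python
from h import *
c=load('w5.png'); P=lambda x,y,z:ray(c,80+x/2,y/2,z)
ang=lambda p,q:np.arctan2(*(q-p)[1::-1])
D={'A':((239,122),(235,257),(299,128),(292,262),(259,115),(257,260)),'B':((369,190),(388,318),(426,183),(441,308),(396,182),(414,317)),'C':((519,175),(501,304),(578,183),(556,308),(561,172),(543,309))}
for k,v in D.items():
    F=[P(*q,8) for q in v[:4]]; W=[P(*q,45) for q in v[4:]]
    print(k,'flange',np.mean(F,0),np.degrees([ang(F[0],F[1]),ang(F[2],F[3])]).round(1),'web',np.mean(W,0),np.degrees(ang(*W)).round(1),np.linalg.norm(W[0]-W[1]))
```

```text
A flange [ 426.45 -348.7     8.  ] [0.9 0.9] web [ 426.9 -346.9   45. ] 2.3 99.48045034075794
B flange [ 457.525 -234.       8.   ] [14.8 14.4] web [ 458.05 -235.3    45.  ] 14.5 98.03657480756861
C flange [ 440.175 -129.25     8.   ] [1.  0.2] web [ 439.6 -128.    45. ] 2.5 97.89014250679178
```

Run:
```python
from h import *
print(cmd([440,-128.5,100],1.597))
```

```text
[115.5, -84.4, 222.1, 5.1]
```

Call:
jog_arm(commands=[[115,-84,100,5],[115,-84,222,5],[115,-84,222,5],[115,-84,222,5],[115,-84,222,5],[115,-84,222,5],[115,-84,222,5],[115,-84,222,5],[115,-84,222,5]])

```text
clock: 14.15
tcp_pos: [442.9, -128.0, 98.3]
tool_rot: [3.139, 0.001, 1.602]
wrist_force: [0.3, 0.3, 0.9]
finger_gap: 0.432
```

Run:
```python
from h import *
s=monitor.get_state(); print(s['tcp_pos'],s['tool_rot'],s['finger_gap'])
print(cmd([440,-128.5,16],1.597))
c=shot('wrist','w6.png'); g=c['image'].copy()
for p in proj(c,[[390,-129.5,45],[490,-127.5,45]]): print(p)
```

```text
[ 442.93291875 -127.9762526    98.29887742] [3.13869918e+00 9.24493744e-04 1.60206632e+00] 0.43194194873803077
[-0.4, -2.9, 82.3, 0.3]
[275.2 154.3]
[274.1 272.3]
```

Call:
jog_arm(commands=[[0,-2,45,0],[0,-2,82,0],[0,-2,82,0],[0,-2,82,0],[0,-2,82,0]])

```text
clock: 14.7
tcp_pos: [440.5, -128.1, 17.3]
tool_rot: [3.138, 0.001, 1.602]
wrist_force: [0.5, 0.3, 0.4]
finger_gap: 0.427
```

Call:
jog_arm(commands=[[0,0,0,0],[0,0,0,0],[0,0,0,0],[0,0,0,0],[0,0,0,0]], gripper=255)

```text
clock: 15.2
tcp_pos: [439.7, -128.2, 16.0]
tool_rot: [3.14, 0.001, 1.601]
wrist_force: [0.2, -1.9, 6.6]
finger_gap: 0.106
```

Run:
```python
from h import *
print(cmd([*clamp(4,28.5),150],1.688))
```

```text
[278.8, 65.5, -134.0, -5.0]
```

Call:
jog_arm(commands=[[0,0,-50,0],[0,0,-100,0],[60,15,-134,-5],[279,65.5,-134,-5],[279,65.5,-134,-5],[279,65.5,-134,-5],[279,65.5,-134,-5],[279,65.5,-134,-5],[279,65.5,-134,-5],[279,65.5,-134,-5],[279,65.5,-134,-5],[279,65.5,-134,-5]])

```text
clock: 16.4
tcp_pos: [495.3, 151.6, 149.3]
tool_rot: [-3.141, 0.001, 1.687]
wrist_force: [0.5, 0.7, -2.0]
finger_gap: 0.107
```

Run:
```python
from h import *
s=monitor.get_state(); print(s['tcp_pos'],s['tool_rot'],s['finger_gap'])
print(cmd([*clamp(4,28.5),60],1.688),cmd([*clamp(4,28.5),28],1.688))
c=shot('wrist','w7.png')
cv2.imwrite('pics/c7.png',cv2.resize(c['image'][:300,80:480],(800,600)))
```

```text
[495.25938662 151.63608247 149.31074089] [-3.14058087e+00  7.60154044e-04  1.68677936e+00] 0.10727819228439177
[0.7, 1.6, 89.3, -0.1] [0.7, 1.6, 121.3, -0.1]
```

View pics/c7.png

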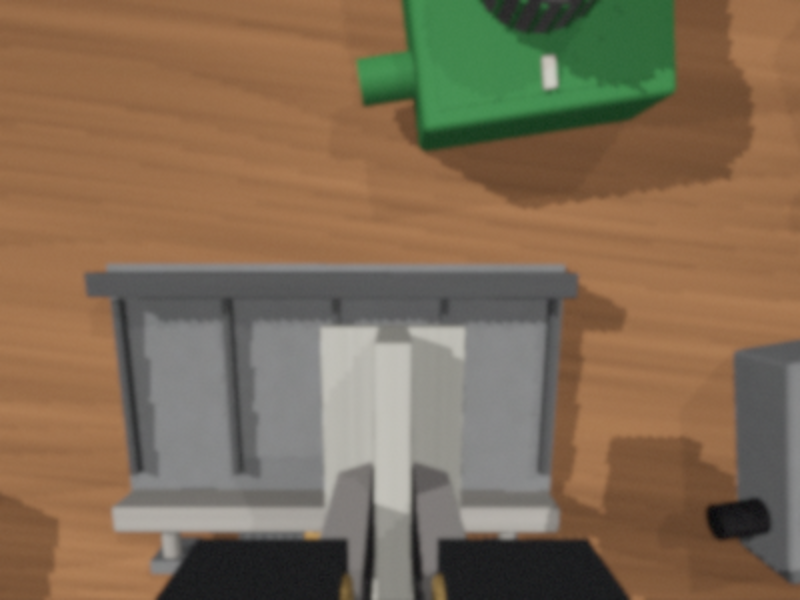

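The bar is held over lane 2, with flange corners at (320,326) and (465,326), the fence top inner edge at y≈296 and ribs at x≈228/337/444. I'll compare positions before lowering.

Run:
```python
from h import *
c=load('w7.png'); P=lambda x,y,z:ray(c,80+x/2,y/2,z)[:2]
R=np.array([[np.cos(CY),np.sin(CY)],[-np.sin(CY),np.cos(CY)]])
f=lambda p:(R@(p-CO)).round(1)
print('flange',f(P(320,326,141)),f(P(465,326,141)),'webtop end',f(P(393,344,178)))
print('fence',f(P(90,296,35)),f(P(577,296,35)))
print('ribs',f(P(228,302,18)),f(P(337,302,18)),f(P(444,302,18)),f(P(238,470,18)),f(P(123,300,18)),f(P(553,300,18)))
print('jaw',f(P(115,508,40)),f(P(558,508,40)), 'tcp',f(monitor.get_state()['tcp_pos'][:2]))
```

```text
flange [-48.6   6. ] [-48.6  51.5] webtop end [-48.   28.9]
fence [ -52.4 -118.3] [-51.9 118.5]
ribs [-48.3 -56.1] [-48.2   0.1] [-48.1  55.4] [ 43.5 -57. ] [ -49.4 -110.1] [-49.  111.5]
jaw [  56.5 -116.6] [ 56.7 115.2] tcp [ 2.6 28. ]
```

Call:
jog_arm(commands=[[0.5,1,40,0],[0.5,1,80,0],[0.5,1,100,0],[0.5,1,110,0],[0.5,1,116,0],[0.5,1,121,0],[0.5,1,121,0],[0.5,1,121,0]])

```text
clock: 17.25
tcp_pos: [497.1, 153.8, 29.2]
tool_rot: [3.14, 0.0, 1.689]
wrist_force: [0.4, -0.9, -2.6]
finger_gap: 0.101
```

```bash
sed -i 's/CO=np.array(\[496.1,123.7\])/CO=np.array([494.3,123.5])/' h.py
python3 - <<'E'
from h import *
s=monitor.get_state(); print(s['tcp_pos'],s['tool_rot'],s['finger_gap'],s['wrist_force'])
E
```

```text
[497.12534813 153.83216051  29.1609136 ] [3.14046658e+00 1.19160456e-04 1.68899139e+00] 0.10098623248796602 [ 0.38585258 -0.92234712 -2.55075289]
```

Call:
jog_arm(commands=[[-0.5,0,2,0],[-0.5,0,3,0],[-0.5,0,3,0],[-0.5,0,3,0]])

```text
clock: 17.65
tcp_pos: [497.1, 153.8, 26.1]
tool_rot: [3.141, -0.0, 1.689]
wrist_force: [-0.3, -1.2, 4.7]
finger_gap: 0.108
```

Call:
jog_arm(commands=[[0,0,0,0],[0,0,0,0],[0,0,0,0],[0,0,-40,0],[0,0,-80,0],[0,0,-130,0],[0,0,-180,0],[0,0,-180,0],[0,0,-180,0]], gripper=146)

```text
clock: 18.55
tcp_pos: [497.1, 154.0, 206.5]
tool_rot: [3.139, -0.001, 1.69]
wrist_force: [0.9, 0.7, -0.3]
finger_gap: 0.429
```

Run:
```python
from h import *
print(monitor.get_state()['tcp_pos']); c=shot('wrist','w8.png'); b=shot('side','d8.png')
m=(cv2.cvtColor(c['image'],cv2.COLOR_BGR2HSV)); w=((m[...,1]<40)&(m[...,2]>170)).astype(np.uint8)
n,l,st,ce=cv2.connectedComponentsWithStats(w)
print([(st[i].tolist(),ce[i].round()) for i in range(1,n) if st[i,4]>150])
# bars in side view
h=cv2.cvtColor(b['image'],cv2.COLOR_BGR2HSV); w=((h[...,1]<50)&(h[...,2]>165)).astype(np.uint8); w[:130]=0; w[265:]=0; w[:,:265]=0; w[:,370:]=0
n,l,st,ce=cv2.connectedComponentsWithStats(w)
print([(st[i].tolist(),ce[i].round(),ray(b,*ce[i],30)) for i in range(1,n) if st[i,4]>30])
print(cmd([458,-234.7,180],1.571+.253))
```

```text
[497.10490514 154.04733646 206.51880939]
[([246, 150, 61, 93, 2172], array([271., 199.])), ([511, 217, 25, 22, 364], array([523., 227.])), ([155, 233, 70, 10, 553], array([188., 238.])), ([243, 268, 14, 32, 303], array([249., 282.]))]
[([355, 130, 9, 4, 34], array([359., 131.]), array([ 343.3, -454.6,   30. ])), ([327, 139, 22, 7, 70], array([337., 142.]), array([ 425.4, -361.1,   30. ])), ([325, 144, 22, 10, 95], array([335., 150.]), array([ 424. , -314.3,   30. ])), ([341, 149, 25, 25, 126], array([353., 161.]), array([ 337.7, -266.2,   30. ])), ([314, 158, 22, 4, 65], array([325., 159.]), array([ 456. , -246.5,   30. ])), ([265, 203, 41, 51, 743], array([287., 226.]), array([520.1, 132. ,  30. ])), ([265, 213, 8, 10, 51], array([268., 216.]), array([603. , 106.4,  30. ])), ([278, 234, 26, 8, 102], array([291., 237.]), array([493.7, 173.5,  30. ])), ([335, 238, 14, 9, 74], array([343., 242.]), array([301.8, 145.8,  30. ]))]
[-381.0, -83.3, 24.4, -7.7]
```

Bar C is seated in lane 2. Now bar B.

Call:
jog_arm(commands=[[-381,-83,20,-7.7],[-381,-83,20,-7.7],[-381,-83,20,-7.7],[-381,-83,20,-7.7],[-381,-83,20,-7.7],[-381,-83,20,-7.7],[-381,-83,20,-7.7],[-381,-83,106,-7.7],[-381,-83,106,-7.7],[-381,-83,106,-7.7],[-381,-83,106,-7.7],[-381,-83,106,-7.7]])

```text
clock: 19.85
tcp_pos: [460.2, -233.5, 100.3]
tool_rot: [3.14, -0.0, 1.825]
wrist_force: [1.1, 0.5, 0.1]
finger_gap: 0.423
```

Run:
```python
from h import *
s=monitor.get_state(); print(s['tcp_pos'],s['tool_rot'],s['finger_gap'])
print(cmd([458,-234.7,16],1.824))
c=shot('wrist','w9.png'); g=cv2.cvtColor(c['image'],cv2.COLOR_BGR2HSV)
w=((g[...,1]<40)&(g[...,2]>150)).astype(np.uint8); w[215:]=0; n,l,st,ce=cv2.connectedComponentsWithStats(w)
for i in range(1,n):
    if st[i,4]>150:
        y,x=np.where(l==i); print(st[i],[ray(c,*p,8) for p in cv2.boxPoints(cv2.minAreaRect(np.c_[x,y].astype(np.float32)))])
print(proj(c,[458-48,-234.7-12.5,8]))
```

```text
[ 460.19854663 -233.49814051  100.31052783] [ 3.14047979e+00 -3.93726538e-05  1.82533300e+00] 0.4232715208131948
[-0.6, -2.4, 84.3, 0.1]
[ 145    0  186  128 3766] [array([ 320.8, -378.2,    8. ]), array([ 292.6, -361.3,    8. ]), array([ 351.5, -210.4,    8. ]), array([ 384.3, -225. ,    8. ])]
[ 127   73   29  130 1828] [array([ 489.2, -373.2,    8. ]), array([ 374.1, -373.4,    8. ]), array([ 372.5, -360.9,    8. ]), array([ 487.6, -359.3,    8. ])]
[ 248  150   32   65 1935] [array([ 414.4, -270.8,    8. ]), array([ 407.4, -243.8,    8. ]), array([ 465.4, -228.6,    8. ]), array([ 472.8, -257.2,    8. ])]
[279 150  20  14 172] [array([ 407.4, -243.8,    8. ]), array([ 403.1, -227.3,    8. ]), array([ 414.4, -224.1,    8. ]), array([ 418.7, -240.9,    8. ])]
[[274.7 151.9]]
```

Call:
jog_arm(commands=[[-0.5,-2,45,0],[-0.5,-2,84,0],[-0.5,-2,84,0],[-0.5,-2,84,0],[-0.5,-2,84,0]])

```text
clock: 20.4
tcp_pos: [459.4, -236.0, 17.9]
tool_rot: [3.138, 0.003, 1.825]
wrist_force: [-0.2, -0.9, -0.1]
finger_gap: 0.431
```

Call:
jog_arm(commands=[[0,0,0,0],[0,0,0,0],[0,0,0,0],[0,0,0,0],[0,0,0,0]], gripper=255)

```text
clock: 20.9
tcp_pos: [457.8, -235.7, 15.8]
tool_rot: [3.141, 0.0, 1.824]
wrist_force: [-0.8, -0.3, 5.0]
finger_gap: 0.103
```

Run:
```python
from h import *
print(cmd([*clamp(4,-28.5),150],1.688))
```

```text
[309.9, 125.4, -134.2, 7.8]
```

Call:
jog_arm(commands=[[0,0,-50,0],[0,0,-100,0],[60,25,-134,8],[310,125,-134,8],[310,125,-134,8],[310,125,-134,8],[310,125,-134,8],[310,125,-134,8],[310,125,-134,8],[310,125,-134,8],[310,125,-134,8],[310,125,-134,8]])

```text
clock: 22.1
tcp_pos: [500.4, 94.2, 149.1]
tool_rot: [-3.14, 0.001, 1.682]
wrist_force: [0.1, -0.6, -1.0]
finger_gap: 0.108
```

```bash
cat >> h.py <<'E'
def held(fn):
    """white end-face edge of the held bar's flange/web in the wrist image"""
    s=monitor.get_state(); c=shot('wrist',fn); z=s['tcp_pos'][2]; g=cv2.cvtColor(c['image'],cv2.COLOR_BGR2HSV)
    w=((g[...,1]<45)&(g[...,2]>150)).astype(np.uint8)
    rows=[(v,np.where(w[v,200:360])[0]+200) for v in range(150,240)]
    for v,u in rows:
        if len(u)>55:
            R=np.array([[np.cos(CY),np.sin(CY)],[-np.sin(CY),np.cos(CY)]])
            print('row',v,u[0],u[-1],[(R@(ray(c,x,v,z-8)[:2]-CO)).round(1) for x in(u[0],u[-1])]); break
    print(s['tcp_pos'],s['tool_rot'],s['finger_gap'],'tcp clamp',(R@(s['tcp_pos'][:2]-CO)).round(1))
E
python3 - <<'E'
from h import *
held('w10.png'); print(cmd([*clamp(4,-28.5),29],1.688))
E
```

```text
row 163 241 354 [array([-48.7, -50.8]), array([-48.2,  20.1])]
[500.35209713  94.23377032 149.13672681] [-3.14030140e+00  1.06906755e-03  1.68228334e+00] 0.10846429558365661 tcp clamp [  2.6 -29.8]
[1.7, 1.3, 120.2, -0.4]
```

Call:
jog_arm(commands=[[0,1,40,0],[0,1,80,0],[0,1,100,0],[0,1,112,0],[0,1,118,0],[0,1,122,0],[0,1,124,0],[0,1,124,0],[0,1,124,0]])

```text
clock: 23.05
tcp_pos: [502.4, 96.2, 26.1]
tool_rot: [3.14, -0.0, 1.684]
wrist_force: [-0.4, 0.7, -1.4]
finger_gap: 0.103
```

Run:
```python
from h import *
s=monitor.get_state(); print(s['wrist_force'],s['tool_rot'],cmd([*clamp(4,-28.5),26],1.688))
```

```text
[-0.37149908  0.65457292 -1.36400504] [ 3.14035226e+00 -1.87492880e-04  1.68428748e+00] [-0.4, -0.9, 0.1, -0.2]
```

Call:
jog_arm(commands=[[0,0,1.5,0],[0,0,1.5,0],[0,0,1.5,0]])

```text
clock: 23.35
tcp_pos: [502.5, 96.3, 25.8]
tool_rot: [3.14, -0.001, 1.684]
wrist_force: [-2.4, 0.4, 13.0]
finger_gap: 0.104
```

Call:
jog_arm(commands=[[0,0,0,0],[0,0,0,0],[0,0,0,0],[0,0,-40,0],[0,0,-80,0],[0,0,-130,0],[0,0,-180,0],[0,0,-180,0],[0,0,-180,0]], gripper=146)

```text
clock: 24.25
tcp_pos: [502.4, 96.4, 205.0]
tool_rot: [3.139, -0.001, 1.685]
wrist_force: [-0.1, 0.1, -0.3]
finger_gap: 0.43
```

Run:
```python
from h import *
shot('wrist','w11.png'); print(cmd([426.8,-348,200],1.571+.026))
```

```text
[-432.9, -124.5, 3.7, 5.0]
```

Call:
jog_arm(commands=[[-433,-124.5,4,5],[-433,-124.5,4,5],[-433,-124.5,4,5],[-433,-124.5,4,5],[-433,-124.5,4,5],[-433,-124.5,4,5],[-433,-124.5,4,5],[-433,-124.5,4,5],[-433,-124.5,4,5],[-433,-124.5,104,5],[-433,-124.5,104,5],[-433,-124.5,104,5]])

```text
clock: 25.5
tcp_pos: [421.7, -344.1, 92.5]
tool_rot: [-3.128, -0.011, 1.596]
wrist_force: [-0.9, -0.5, 0.3]
finger_gap: 0.427
```

Run:
```python
from h import *
s=monitor.get_state(); print(s['tcp_pos'],s['tool_rot'],s['finger_gap'])
print(cmd([426.8,-348,16],1.597))
c=shot('wrist','w12.png'); cv2.imwrite('pics/c12.png',c['image'])
print(proj(c,[[376.8,-349.3,45],[476,-346.7,45]]))
```

```text
[ 421.74489382 -344.08131838   92.52564002] [-3.12847442 -0.01063464  1.59557691] 0.42734853444897325
[-4.0, 5.0, 76.5, -0.1]
[[269.  166.2]
 [269.9 284.5]]
```

View pics/c12.png

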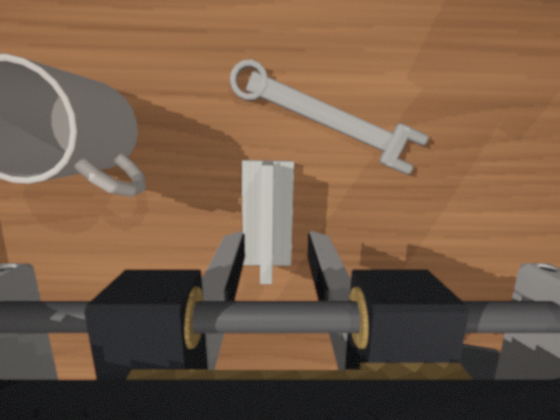

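Bar A's web runs (267,163) to (265,283), about 3 mm left of the forecast, with the mug and spanner clear. Descending with a correction.

Call:
jog_arm(commands=[[-5,3,0,0],[-5,3,40,0],[-5,3,80,0],[-5,3,80,0],[-5,3,80,0],[-5,3,80,0]])

```text
clock: 26.15
tcp_pos: [432.2, -354.8, 22.8]
tool_rot: [3.138, 0.003, 1.597]
wrist_force: [0.3, -0.4, -0.3]
finger_gap: 0.427
```

Run:
```python
from h import *
s=monitor.get_state(); print(cmd([426.,-349.5,16],1.597),s['tool_rot'],s['wrist_force'])
```

```text
[5.4, -6.0, 6.8, 0.0] [3.13788309 0.00331454 1.5971689 ] [ 0.27770284 -0.39809879 -0.25064962]
```

Call:
jog_arm(commands=[[4,-4.5,6,0],[4,-4.5,6,0],[4,-4.5,6,0]])

```text
clock: 26.45
tcp_pos: [425.8, -349.3, 14.6]
tool_rot: [3.141, 0.0, 1.597]
wrist_force: [0.6, -0.0, -0.9]
finger_gap: 0.426
```

Call:
jog_arm(commands=[[0,0,0,0],[0,0,0,0],[0,0,0,0],[0,0,0,0],[0,0,0,0],[0,0,0,0]], gripper=255)

```text
clock: 27.05
tcp_pos: [425.8, -349.6, 14.0]
tool_rot: [3.141, 0.0, 1.597]
wrist_force: [0.5, -0.6, -1.1]
finger_gap: 0.106
```

Run:
```python
from h import *
print(cmd([*clamp(4,-85.5),150],1.688))
```

```text
[386.4, 92.5, -136.0, -5.2]
```

Call:
jog_arm(commands=[[0,0,-50,0],[0,0,-100,0],[60,15,-136,-5],[386,92,-136,-5],[386,92,-136,-5],[386,92,-136,-5],[386,92,-136,-5],[386,92,-136,-5],[386,92,-136,-5],[386,92,-136,-5],[386,92,-136,-5],[386,92,-136,-5]])

```text
clock: 28.25
tcp_pos: [507.2, 41.0, 149.5]
tool_rot: [-3.14, -0.0, 1.689]
wrist_force: [-0.9, -1.1, -1.5]
finger_gap: 0.106
```

Call:
jog_arm(commands=[[0,0,0,0],[0,0,0,0],[0,0,0,0]])

```text
clock: 28.55
tcp_pos: [507.4, 37.2, 150.0]
tool_rot: [-3.141, 0.0, 1.681]
wrist_force: [0.1, 0.2, -2.2]
finger_gap: 0.105
```

Run:
```python
from h import *
held('w13.png'); print(cmd([*clamp(4,-85.5),27],1.688))
c=load('w13.png');cv2.imwrite('pics/c13.png',c['image'])
```

```text
row 165 241 346 [array([ -47.1, -108.2]), array([-46.5, -42.3])]
[507.39166469  37.15256305 149.99550855] [-3.14128141e+00  3.87880712e-04  1.68109285e+00] 0.10459188129914816 tcp clamp [  2.9 -87.3]
[1.5, 0.9, 123.0, -0.4]
```

View pics/c13.png

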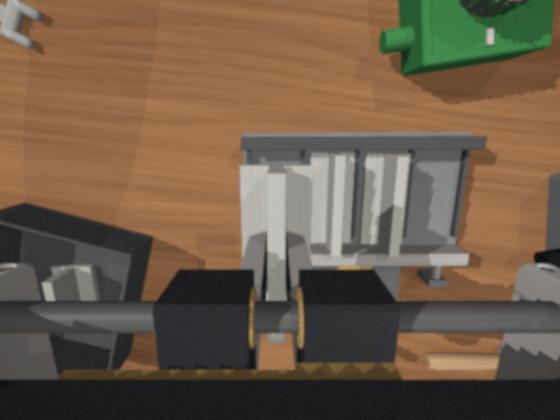

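Bars B and C lie flat in lanes 1 and 2. The held bar is over lane 0, flange left edge at (241,165), within 1 mm of the lane middle. Lowering.

Call:
jog_arm(commands=[[0.5,1,40,0],[0.5,1,80,0],[0.5,1,104,0],[0.5,1,114,0],[0.5,1,120,0],[0.5,1,124,0],[0.5,1,126,0],[0.5,1,127,0],[0.5,1,127,0]])

```text
clock: 29.5
tcp_pos: [509.3, 39.6, 23.9]
tool_rot: [3.14, -0.0, 1.684]
wrist_force: [-0.4, -0.3, 2.3]
finger_gap: 0.103
```

Call:
jog_arm(commands=[[0,0,0,0],[0,0,0,0],[0,0,0,0],[0,0,-40,0],[0,0,-80,0],[0,0,-130,0],[0,0,-180,0],[0,0,-290,0],[70,90,-290,0],[70,90,-290,0],[70,90,-290,0],[70,90,-290,0]], gripper=146)

```text
clock: 30.7
tcp_pos: [592.7, 123.3, 314.1]
tool_rot: [3.137, -0.001, 1.689]
wrist_force: [-0.7, -0.2, -1.0]
finger_gap: 0.428
```

Run:
```python
from h import *
c=shot('wrist','w14.png');print(monitor.get_state()['tcp_pos']);cv2.imwrite('pics/c14.png',cv2.resize(c['image'][:300,80:480],(800,600)))
```

```text
[590.7252267  120.63693932 312.97660976]
```

View pics/c14.png

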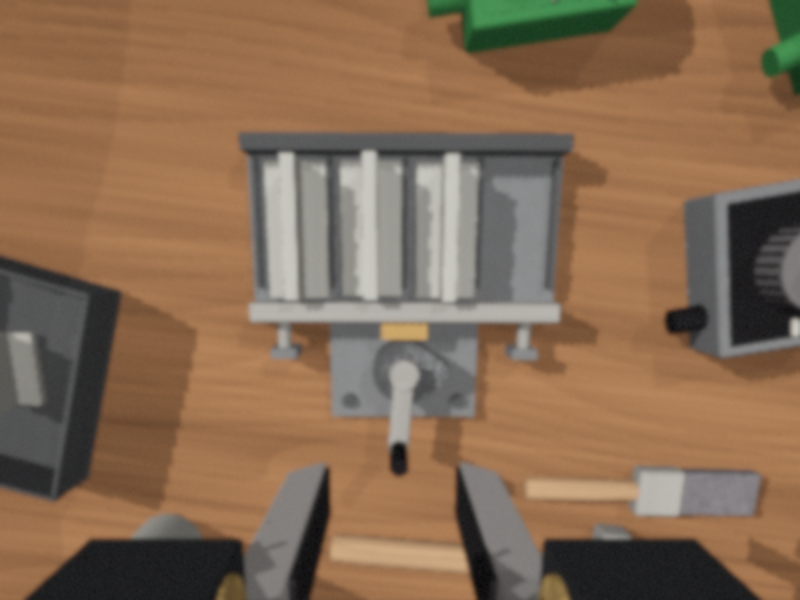

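All three bars are flat in lanes 0–2, the crop end is in the tray at left, and the lever post is at (398,455) with the hub at (404,375). I'll locate the post.

Run:
```python
from h import *
c=load('w14.png'); P=lambda x,y,z:ray(c,80+x/2,y/2,z)[:2]
R=np.array([[np.cos(CY),np.sin(CY)],[-np.sin(CY),np.cos(CY)]]); f=lambda p:(R@(p-CO)).round(1)
print('px axis->',(proj(c,[*clamp(112,0),40])-[80,0])*2,'post top/bottom pred for 0deg',(proj(c,[[*clamp(172,0),90],[*clamp(172,0),42]])-[80,0])*2)
v=cv2.cvtColor(c['image'],cv2.COLOR_BGR2GRAY)[200:245,265:295]; 
y,x=np.where(v<45); print('dark',(x.min()+265-80)*2,(x.max()+265-80)*2,(y.min()+200)*2,(y.max()+200)*2)
for z in(90,42): print(z,f(P(398,462,z)),f(P(399,448,z)))
print('jaw',f(P(250,305,40)),f(P(560,305,40)),'fence',f(P(245,152,35)),f(P(570,152,35)),'follower',f(P(405,331,25)))
for n,t,b in(('0',(287,153),(291,300)),('1',(370,152),(370,300)),('2',(454,154),(450,300))): print(n,f(P(*t,55)),f(P(*b,55)))
print(monitor.get_state()['q'])
```

```text
px axis-> [[405.6 372.8]] post top/bottom pred for 0deg [[406.8 467.8]
 [405.2 447.2]]
dark 392 404 444 472
90 [167.6  -6.3] [157.   -5.7]
42 [184.5  -5.7] [172.7  -5. ]
jaw [  60.3 -117.7] [ 60.1 116.1] fence [ -47.5 -116.1] [-47.8 116.9] follower [81.5 -0.3]
0 [-43.7 -82.8] [ 55.5 -84.1]
1 [-44.4 -25.9] [ 55.5 -26.7]
2 [-43.2  31.8] [55.4 31.6]
[-0.55004551  0.49875137  0.49038889  1.51457965 -0.24511639  1.18888068
  1.6679475 ]
```

The post is at about clamp (171.7,-6.1), so the cam is at about -1.67 (slack). The step 1 state has now held. I'll twist half round over the post so I can follow the lever with the jaws tangential.

Run:
```python
from h import *
print(clamp(171.7,-6.1),cmd([*clamp(171.7,-6.1),160],-1.554))
```

```text
[665.53909202 137.4740246 ] [8.1, 76.3, 153.0, 185.7]
```

Call:
jog_arm(commands=[[8,76,100,8],[8,76,100,16],[8,76,100,24],[8,76,100,32],[8,76,100,40],[8,76,100,48],[8,76,100,56],[8,76,100,64],[8,76,100,72],[8,76,100,80],[8,76,100,88],[8,76,100,96]])

```text
clock: 31.95
tcp_pos: [663.3, 134.1, 212.4]
tool_rot: [3.141, 0.002, 0.0]
wrist_force: [-0.2, -0.3, -0.5]
finger_gap: 0.428
```

Call:
jog_arm(commands=[[0,0,0,8],[0,0,0,16],[0,0,0,24],[0,0,0,32],[0,0,0,40],[0,0,0,48],[0,0,0,56],[0,0,0,64],[0,0,0,72],[0,0,0,80],[0,0,0,88],[0,0,0,90]])

```text
clock: 33.15
tcp_pos: [663.5, 134.2, 212.3]
tool_rot: [3.14, -0.001, -1.569]
wrist_force: [-0.4, 0.0, 1.4]
finger_gap: 0.427
```

Run:
```python
from h import *
s=monitor.get_state(); print(s['q'],s['tool_rot'],s['tcp_pos'],s['finger_gap']); print(cmd([*clamp(171.7,-6.1),120],-1.554))
c=shot('wrist','w15.png'); cv2.imwrite('pics/c15.png',c['image'])
```

```text
[-0.78563635  0.97331204  1.23501978  1.44067483 -0.91965002  1.37354596
 -1.08577507] [ 3.13994362e+00 -6.23402976e-04 -1.56922557e+00] [663.47635981 134.15850914 212.32267027] 0.42675741412912316
[-3.3, -2.1, 92.3, -0.9]
```

View pics/c15.png

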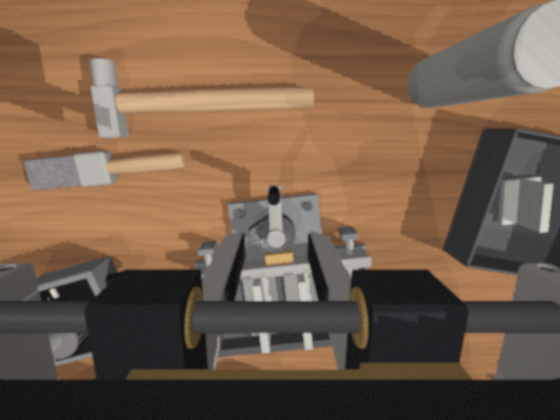

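The post top is at (274,191), the hub at (277,238), and the crop end is visible in the tray at (525,205). Cross-checking the post from this side.

Run:
```python
from h import *
c=load('w15.png'); g=cv2.cvtColor(c['image'],cv2.COLOR_BGR2GRAY)[178:212,264:288]; y,x=np.where(g<45); print(x.min()+264,x.max()+264,y.min()+178,y.max()+178)
print('pred top,bot',proj(c,[[*clamp(171.7,-6.1),90],[*clamp(171.7,-6.1),42]]),ray(c,274,191,90),ray(c,274,191,70))
```

```text
269 278 187 203
pred top,bot [[273.5 200.1]
 [273.8 191. ]] [675.2 137.   90. ] [671.2 137.1  70. ]
```

Call:
jog_arm(commands=[[-3,-2,40,0],[-3,-2,80,0],[-3,-2,120,0],[-3,-2,150,0],[-3,-2,158,0],[-3,-2,158,0],[-3,-2,158,0]])

```text
clock: 33.9
tcp_pos: [667.6, 138.0, 56.8]
tool_rot: [-3.139, -0.0, -1.563]
wrist_force: [0.4, 0.6, 0.1]
finger_gap: 0.427
```

Call:
jog_arm(commands=[[0,0,0,0],[0,0,0,0],[0,0,0,0],[0,0,0,0],[0,0,0,0]], gripper=255)

```text
clock: 34.4
tcp_pos: [667.2, 137.9, 55.8]
tool_rot: [-3.14, -0.001, -1.563]
wrist_force: [-0.3, -2.4, 3.2]
finger_gap: 0.142
```

Run:
```python
from h import *
s=monitor.get_state(); print(s['q'],s['tool_rot'],s['tcp_pos'],s['finger_gap'])
R=np.array([[np.cos(CY),np.sin(CY)],[-np.sin(CY),np.cos(CY)]]); print('tcp clamp',R@(s['tcp_pos'][:2]-CO))
y0=s['tool_rot'][2]
for d in range(0,97,8): 
    a=np.radians(-6+d); print(d,cmd([*clamp(112+60*np.cos(a),60*np.sin(a)),s['tcp_pos'][2]],y0+np.radians(d),np.array([*clamp(112+60*np.cos(np.radians(-6)),60*np.sin(np.radians(-6))),s['tcp_pos'][2]])))
```

```text
[-0.75111609  1.11498261  1.06593099  1.55644614 -1.0538265   1.12672332
 -0.9955394 ] [-3.14023884e+00 -1.32190503e-03 -1.56255966e+00] [667.19193659 137.86105732  55.78309119] 0.14159410363354766
tcp clamp [173.38671211  -5.90844905]
0 [0.0, 0.0, -0.0, -0.0]
8 [-8.3, 0.6, -0.0, -8.0]
16 [-16.5, 2.4, -0.0, -16.0]
24 [-24.4, 5.3, -0.0, -24.0]
32 [-31.8, 9.2, -0.0, -32.0]
40 [-38.5, 14.2, -0.0, -40.0]
48 [-44.5, 20.0, -0.0, -48.0]
56 [-49.6, 26.6, -0.0, -56.0]
64 [-53.8, 33.9, -0.0, -64.0]
72 [-56.9, 41.7, -0.0, -72.0]
80 [-58.9, 49.8, -0.0, -80.0]
88 [-59.7, 58.1, -0.0, -88.0]
96 [-59.4, 66.5, -0.0, -96.0]
```

Post gripped (13.3 mm). Turning the cam along its arc.

Call:
jog_arm(commands=[[-4.1,0.2,0,-4],[-8.3,0.6,0,-8],[-12.5,1.4,0,-12],[-16.5,2.4,0,-16],[-20.5,3.7,0,-20],[-24.4,5.3,0,-24],[-28.2,7.1,0,-28],[-31.8,9.2,0,-32],[-35.2,11.6,0,-36],[-38.5,14.2,0,-40],[-41.6,17,0,-44],[-44.5,20,0,-48]])

```text
clock: 35.6
tcp_pos: [645.9, 181.0, 55.7]
tool_rot: [3.14, -0.001, -0.724]
wrist_force: [-1.6, -4.1, 5.1]
finger_gap: 0.143
```

Run:
```python
from h import *
s=monitor.get_state(); print(s['q'],s['tool_rot'],s['tcp_pos'],s['finger_gap'],s['wrist_force'])
R=np.array([[np.cos(CY),np.sin(CY)],[-np.sin(CY),np.cos(CY)]]); p=R@(s['tcp_pos'][:2]-CO)-[112,0]; print(p,np.hypot(*p),np.degrees(np.arctan2(p[1],p[0])))
ps=clamp(112+60*np.cos(np.radians(42)),60*np.sin(np.radians(42)))
for d in range(4,50,4):
    a=np.radians(42+d); print(d,cmd([*clamp(112+60*np.cos(a),60*np.sin(a)),0],s['tool_rot'][2]+np.radians(d),np.array([*ps,0])))
```

```text
[-0.77659487  1.02882723  0.90894924  1.58569811 -0.92353307  1.00664121
 -0.29908531] [ 3.13956452e+00 -1.33047983e-03 -7.23713355e-01] [645.89096067 181.01757769  55.70826151] 0.14272493304850709 [-1.59732893 -4.08890158  5.13618302]
[45.26631106 39.43854087] 60.036967136720705 41.064201006450865
4 [-4.2, 0.2, -0.0, -4.0]
8 [-8.3, 0.6, -0.0, -8.0]
12 [-12.5, 1.3, -0.0, -12.0]
16 [-16.5, 2.4, -0.0, -16.0]
20 [-20.5, 3.7, -0.0, -20.0]
24 [-24.4, 5.3, -0.0, -24.0]
28 [-28.1, 7.1, -0.0, -28.0]
32 [-31.8, 9.2, -0.0, -32.0]
36 [-35.2, 11.6, -0.0, -36.0]
40 [-38.5, 14.1, -0.0, -40.0]
44 [-41.6, 17.0, -0.0, -44.0]
48 [-44.5, 20.0, -0.0, -48.0]
```

Call:
jog_arm(commands=[[-4.2,0.2,0,-4],[-8.3,0.6,0,-8],[-12.5,1.3,0,-12],[-16.5,2.4,0,-16],[-20.5,3.7,0,-20],[-24.4,5.3,0,-24],[-28.1,7.1,0,-28],[-31.8,9.2,0,-32],[-35.2,11.6,0,-36],[-38.5,14.1,0,-40],[-41.6,17,0,-44],[-44.5,20,0,-48]])

```text
clock: 36.8
tcp_pos: [603.0, 196.3, 55.7]
tool_rot: [3.139, -0.007, 0.114]
wrist_force: [6.9, -2.0, -1.9]
finger_gap: 0.143
```

Call:
jog_arm(commands=[[0,0,0,0],[0,0,0,0],[0,0,0,0]])

```text
clock: 37.1
tcp_pos: [601.9, 196.3, 55.7]
tool_rot: [3.14, -0.004, 0.112]
wrist_force: [4.0, -2.6, 0.7]
finger_gap: 0.146
```

Run:
```python
from h import *
s=monitor.get_state(); print(s['q'],s['tool_rot'],s['tcp_pos'],s['finger_gap'],s['wrist_force'])
R=np.array([[np.cos(CY),np.sin(CY)],[-np.sin(CY),np.cos(CY)]]); p=R@(s['tcp_pos'][:2]-CO)-[112,0]; print(p,np.hypot(*p),np.degrees(np.arctan2(p[1],p[0])))
```

```text
[-0.76178399  0.90856998  0.71371536  1.70360383 -0.77158868  0.82895343
  0.41857231] [ 3.13962685 -0.00405604  0.11182991] [601.88020873 196.2915435   55.69712822] 0.14564985480712148 [ 3.95883439 -2.60167858  0.7270152 ]
[ 3.33814881 59.74296229] 59.836149442831136 86.80191338061765
```

Call:
jog_arm(commands=[[-2,0,0,0],[-2,0,0,0],[-2,0,0,0]])

```text
clock: 37.4
tcp_pos: [601.3, 196.2, 55.7]
tool_rot: [3.139, -0.007, 0.112]
wrist_force: [6.2, -2.9, -1.3]
finger_gap: 0.142
```

Call:
jog_arm(commands=[[0,0,0,0],[0,0,0,0],[0,0,0,0],[0,0,-50,0],[0,0,-100,0],[0,0,-200,0],[0,0,-280,0],[0,100,-280,0],[-70,100,-280,0],[-70,100,-280,0],[-70,100,-280,0],[-70,100,-280,0]], gripper=146)

```text
clock: 38.6
tcp_pos: [538.9, 90.0, 335.9]
tool_rot: [-3.139, -0.001, 0.112]
wrist_force: [0.2, 1.4, 0.4]
finger_gap: 0.423
```

Run:
```python
from h import *
s=monitor.get_state(); print(s['tcp_pos'],s['tool_rot'])
c=shot('wrist','w16.png'); d=shot('side','d16.png')
print(proj(c,[*clamp(0,0),10]),proj(d,[*clamp(50,0),10]),proj(d,[491.8,406.5,84]))
cv2.imwrite('pics/c16.png',np.hstack([cv2.resize(c['image'][:240],(480,206)),np.zeros((206,320,3),np.uint8)]) if 0 else np.hstack([cv2.resize(c['image'],(420,420)),cv2.resize(d['image'][190:260,240:310],(380,420)) ]))
```

```text
[538.87774452  90.00465703 335.92443258] [-3.13904125e+00 -1.11806400e-03  1.11995440e-01]
[[250.9 152.2]] [[281.  227.4]] [[272.4 285.9]]
```

View pics/c16.png

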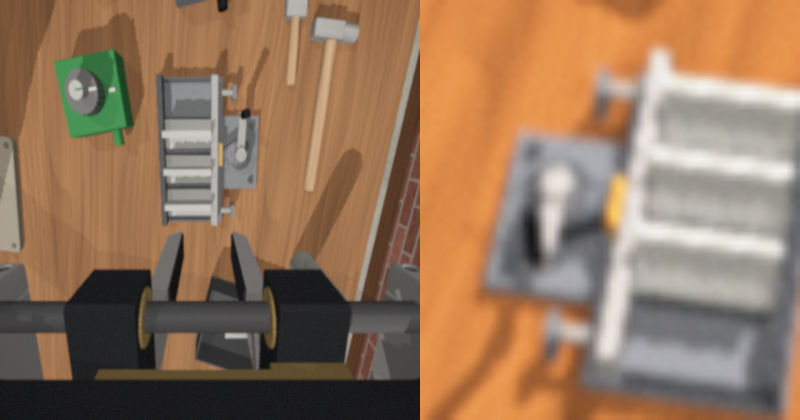

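The lever now points along the clamp's +y (hub (241,155), post (246,113)), the jaw is shut on the bars, and the follower sits at the nose. I'll check this numerically.

Run:
```python
from h import *
c=load('w16.png'); b=load('d16.png')
R=np.array([[np.cos(CY),np.sin(CY)],[-np.sin(CY),np.cos(CY)]]); f=lambda p:(R@(np.array(p)[:2]-CO)).round(1)
print('pred posts (cam -.15,0,.15), z90/42, wrist:')
for a in(-.15,0,.15):
    q=clamp(112-60*np.sin(a),60*np.cos(a)); print(a,proj(c,[[*q,90],[*q,42]]).tolist(),proj(b,[[*q,90],[*q,42]]).tolist())
print('axis pred',proj(c,[*clamp(112,0),60]))
for n,cc in(('w',c),('d',b)):
    q=proj(cc,[*clamp(112,60),66])[0].astype(int); g=cv2.cvtColor(cc['image'],cv2.COLOR_BGR2GRAY)[q[1]-14:q[1]+15,q[0]-14:q[0]+15]; y,x=np.where(g<40); print(n,'dark blob',x.min()+q[0]-14,x.max()+q[0]-14,y.min()+q[1]-14,y.max()+q[1]-14,x.mean()+q[0]-14,y.mean()+q[1]-14)
# clamp profile along web tops and jaw in wrist image: brightness along clamp x at lane centres
g=cv2.cvtColor(c['image'],cv2.COLOR_BGR2GRAY)
for y in(-85.5,-28.5,28.5,85.5):
    pr=[]
    for x in range(-66,80,4):
        u=proj(c,[*clamp(x,y),55 if abs(x)<52 else 38])[0].round().astype(int); pr.append(int(g[u[1],u[0]]))
    print(y,pr)
```

```text
pred posts (cam -.15,0,.15), z90/42, wrist:
-0.15 [[333.5, 111.7], [327.5, 113.8]] [[258.6, 226.1], [259.4, 233.3]]
0 [[326.9, 111.2], [321.6, 113.4]] [[261.0, 226.6], [261.7, 233.8]]
0.15 [[320.4, 111.8], [315.7, 113.8]] [[263.4, 226.7], [264.1, 233.9]]
axis pred [[322.1 154. ]]
w dark blob 322 332 110 117 327.04918032786884 113.40983606557377
d dark blob 260 261 226 232 260.125 229.375
-85.5 [132, 123, 99, 117, 154, 194, 199, 199, 198, 199, 198, 199, 198, 198, 199, 198, 200, 199, 199, 199, 199, 199, 200, 200, 200, 200, 201, 200, 200, 178, 175, 181, 178, 105, 98, 92, 101]
-28.5 [125, 114, 98, 109, 142, 196, 196, 197, 199, 198, 199, 199, 198, 199, 199, 198, 198, 197, 199, 200, 199, 200, 200, 199, 200, 200, 201, 202, 200, 176, 171, 181, 178, 111, 97, 93, 105]
28.5 [130, 128, 98, 109, 139, 199, 199, 200, 201, 200, 200, 199, 200, 201, 201, 201, 200, 201, 201, 201, 202, 203, 202, 202, 202, 202, 203, 202, 203, 180, 172, 180, 169, 114, 98, 98, 98]
85.5 [133, 127, 97, 93, 94, 72, 57, 99, 100, 98, 132, 143, 146, 144, 143, 145, 144, 145, 144, 144, 144, 144, 144, 144, 144, 144, 145, 146, 147, 150, 185, 186, 176, 105, 101, 108, 108]
```

All estimates put the cam at -0.05 to -0.08 rad, and the bars sit against the fence with the jaw closed on them. The gripper is clear. One last check of the fine knob line before and after, then hand in.

Run:
```python
from h import *
for fn in('w1.png','w2.png'):
    c=load(fn); g=cv2.cvtColor(c['image'],cv2.COLOR_BGR2GRAY); A=np.array([491.5,406.5]); best=[]
    for d in range(-180,180,5):
        t=np.radians(d); v=[g[int(round(q[1])),int(round(q[0]))] for q in proj(c,[[A[0]+r_*np.cos(t),A[1]+r_*np.sin(t),102] for r_ in(4,6,8,10)])]
        best.append((int(np.mean(v)),d))
    print(fn,sorted(best)[:4])
s=monitor.get_state(); print(s['clock'],s['wrist_force'],np.abs(s['joint_velocities']).max())
print(sign_off())
```

```text
w1.png [(122, -20), (123, -15), (123, -10), (131, -25)]
w2.png [(109, -20), (109, -15), (110, -10), (148, -25)]
38.7 [-0.68137468  1.07799311 -0.22816897] 0.026186053633893844
the job is handed in; nothing more can be done
None
```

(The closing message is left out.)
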